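Square up a plastic blank and hold it through the grinder's guard slot

ROBOT

A 7-joint arm with a two-finger parallel gripper is mounted at the origin on the work surface. World frame = base frame: x ahead of the robot, y to its left, z up, the work surface at z = 0. Lengths are in m, angles in rad, forces in N, time in s.
With the tool pointing down it reaches from about 0.425 to 0.875 m from the base axis. Payload 9.9 kg.
Tool frame: the origin (TCP) lies at the very end of the fingers, on their centre line; the grasp point (between the pads) lies 19 mm behind it (manip.pinch_z is the distance from the TCP to the grasp point, in m); z points along the fingers, y is the line along which they close (so a half turn about z gives the same grasp; the last joint's range is limited). The gripper opens to 85 mm and grips with 20 to 120 N. Pads are 22 mm wide; open, the fingers measure 114 mm over their backs; the gripper's body (76 mm by 85 mm) begins 54 mm behind the grasp point. The pads swing forward as they close: fully open they stand 13 mm farther back than shut.
Start: joints at [-1.217, 0.576, 0.025, 1.437, -0.015, 1.129, -0.057], TCP at [0.286, 0.611, 0.231] pointing down, gripper open.
Joint ranges: [-2.76, 2.76], [-0.34, 2.15], [-1.52, 1.57], [0.19, 2.46], [-1.09, 4.23], [0.17, 1.99], [-2.82, 2.82]. Speed limits (rad/s): [2.22, 2.22, 3.01, 3.01, 3.14, 3.14, 3.14].

INTERFACE

Orientations are given as a unit quaternion [x, y, z, w].
In Python, from plant import telemetry, optics, order, finder, manip gives the robot as it stands.
- The arm moves only by the shell command python3 -m inch 'ROWS' [OPENING]. ROWS is a JSON object of lists of equal length, an entry for each row: "slide": the shift along the tool's x, y, z in mm, a list of three; "turn": the turn about the tool's z in degrees. In form: {"slide": [[dx, dy, dz], ...], "turn": [turn, ...]}. A call has 1 to 5 rows; each row shifts and turns the commanded pose from where the row before left it, along the tool's axes as they then stand; what a row does not reach is not made up. A row lasts 1/10 s, in which the tool goes at most 50 mm and 8.59 degrees, less where a joint would pass 70% of its speed; a pose out of reach is approached as far as the arm can. A call is refused whole if a number of a shift passes 50 or a number of a turn 8.59, either way. A call with a gripper value outside its range is refused whole. OPENING is the closure in counts, from 0 (fully open) to 255 (shut), set as the call begins (- or left out, the last holds). The fingers move at their own pace and stop on an object; the grip force is fixed at half the most. Time passes only in rows, so rows that do not move let the fingers close. It gives the time, the measured TCP pose, the force, the opening and the grip force at its end, in the units of the state.
- telemetry.read_state(): the state, without advancing time (a new reading comes with each control period).
- optics.snapshot(name): name is "scene" or "top"; returns the picture (384x512x3 uint8, red, green, blue); there is no depth.
- optics.calibration(name): a dict with "fx", "fy", "cx", "cy" (pixels), "D" ([k1, k2, p1, p2, k3] as OpenCV has them; the pictures are not rectified), "eye" and "attitude" of the camera in the world. Camera axes: x right, y down, z forward; pixel columns grow to the right and rows downward; lengths in m; the calibration is good to about 2 mm. A picture is of the moment at which its call begins. calibration takes no time and is no camera call.
- order.sign_off(): hands the job in; it is judged then, once.
Trained networks look in the newest picture that a camera, given by its name, has taken for a name from the list of things; names that differ only in an ending like _2 or _b are one class to them, and where a whole thing is asked for, a point or a joint stands for the part that bears it (a point fixed in the world has none). Each returns a list of dicts, best first, with "p" (0 to 1); they miss things now and then, are a little off and sometimes report something else, mostly with a low value. They report only what shows in the picture. A call takes as long as a camera call. They do not tell look-alikes from the thing itself.
- finder.recognise(thing, camera): "location" ([x, y, z] in m, in world coordinates, good to about 4 mm: the middle of the surface that is visible of it).
- finder.trace(thing, camera): "pixels" (384x512 bool, what is visible of it).
The state is a dict: "clock": time; "joints": joint angles; "joint_velocities": joint speeds; "tau": joint torques, N m; "tcp_pos": TCP position; "eef_rot": TCP orientation; "force": force on the tool from outside, world axes, zero at the start; "moment": the same for the moment, N m; "gripper_width": opening from 0.0 (shut) to 1.0 (fully open); "finger_force": force on a finger pad.
Only numpy, scipy, OpenCV 4.12 (cv2) and the standard library are available. Lean on these libraries where they do the work, as an engineer would, in place of code of your own. Each camera call takes 0.05 s, during which the arm holds its last target. There are 200 camera calls.

TASK

Push the upright plastic blank on the setting board square and flush into the corner of the low fence, broad side against the long fence and narrow side against the short one. Then pick it up, pass its foot down through the slot in the grinder's cover and finish while still holding it there, upright and still, its foot about half-way between the cover and the wheel below, never touching the wheel and not jammed hard against the slot. Leave the tape roll, the oil bottle and the screwdriver where they are.

Things in the scene. Friction and masses are not known exactly. Their poses are not given: they have to be found in the camera images.
- blank: the workpiece whose pose is given by blank_mid: one solid cream plastic block standing on end on the setting board, 46 (its x) x 24 (its y) x 76 mm tall, about 0.08 to 0.14 kg; this origin is the centre of its underside, z up. A half turn about z makes no difference.
- blank_mid (a point): centre of the blank, 38 mm above its foot; axes as the blank: x along its 46 mm width (broad side), y through its 24 mm thickness, z up.
- blank_foot (a point): centre of the blank's underside (foot), same axes.
- corner (a point): inside corner of the L fence, level with the board's top, 12 mm above the table. The long fence (185 mm) runs from here along -x, its inner face in the plane y = 0; the short fence (165 mm) along +y, its inner face in the plane x = 0; the free board lies at -x, +y. Flush home, the blank's foot centre is at x = -23, y = +12 mm, its x along this x.
- board: the fixed brown wooden setting board, 220 (x) x 180 (y) x 12 mm, with two aluminium fence strips 15 mm thick that stand 14 mm above its top; origin at the centre of its underside, axes as corner. The blank starts 15 to 105 mm clear of both fences, up to 0.35 rad from square.
- slot (a point): centre of the slot's mouth, level with the top of the cover, 130 mm above the table; x along the slot's long side, y across it, z up. The slot is 48 (x) x 26 (y) mm, 2 mm more than the blank each way, with a 3 mm chamfer round its mouth, right through the 8 mm thick cover. The wheel's top is 55 mm straight below.
- grinder: the fixed bench grinder: cream cover plate on two white cheeks, 130 mm high; origin on the table straight below slot, same axes. The cover reaches from x = -90 to +130 mm and 100 mm to either side; a screen and amber buttons lie flat on it (under 10 mm high) from x = +65 mm on.
- wheel: the grey grinding wheel under the cover, 70 mm diameter, 30 mm wide, axle along y 40 mm above the table, fixed to the grinder; same origin and axes as grinder.
- tape: bystander: roll of paper tape, 90 mm outside, 24 mm high, lying flat; origin at the centre of its underside.
- oil: bystander: clear oil bottle with a black cap, 44 mm diameter, 110 mm tall; origin at the centre of its underside.
- driver: bystander: screwdriver lying flat on the table, about 200 mm long, along its x; origin under its middle.
Things that resemble listed ones, but are neither listed nor needed, are in the scene too. Of the things that look like the blank, the middle-sized one is meant.

How it is judged:
On the way, in this order (a step that is already met when the one before it is completed fails the run):
1. the blank stands on the board square and flush in the fence corner (x of blank_foot in the frame of corner between -0.0265 and -0.0205 m and y of blank_foot in the frame of corner between 0.0095 and 0.0155 m and z of blank_foot in the frame of corner between -0.003 and 0.003 m and angle between the x axis of blank_foot and the x axis of corner, either way round below 0.05 rad and angle between blank_foot's own z axis and vertical below 0.05 rad), for 0.2 s.
2. the blank's foot is through the slot, held by the gripper (x of blank_foot in the frame of slot between -0.004 and 0.004 m and y of blank_foot in the frame of slot between -0.004 and 0.004 m and z of blank_foot in the frame of slot between -0.043 and -0.019 m and angle between the x axis of blank_foot and the x axis of slot, either way round below 0.12 rad and angle between blank_foot's own z axis and vertical below 0.1 rad and contact force between the fingers and blank above 0.5 N and contact force between blank and grinder below 12 N and linear speed of blank below 0.02 m/s), for 0.2 s.
At the end, for the whole second after the job is handed in: Blank in the gripper, still, within 0.1 rad of upright, 0.12 rad of square to the slot and 4 mm of its centre; foot 19 to 43 mm below the cover top; under 12 N on the grinder; bystanders within 30 mm of their start. First it stood in the fence corner, flush within 3 mm and 0.05 rad (all of step 2 and distance of each of tape, oil, driver from where it was at the start of the episode below 0.03 m); the arm keeps its last pose, push and grip.
It fails at once if the blank touches the wheel (contact force between blank and wheel above 1 N).
It fails at once if a bystander is moved (distance of any of tape, oil, driver from where it was at the start of the episode above 0.03 m).
It also fails if it takes over 56 s, if anything falls off the work surface, if the arm or the gripper's body presses on something with over 40 N, if the wrist force passes 120 N, or if a joint passes its speed limit or range.

## Working session

There is one attempt and no reset: what is moved stays moved. The work goes in short steps, Python scripts to look and compute and a shell command to move; the robot and the scene stay as the last step left them, time stands still between calls to the robot, and variables do not carry over. Pictures are saved under pics/ and viewed, at most 13 in all, crops included, and the job is handed in when it is done.

```bash
mkdir -p pics; ls; cat > h.py <<'E'
import numpy as np, cv2
from scipy.spatial.transform import Rotation as R
from plant import telemetry, optics, order, finder, manip
def cal(n):
    c=optics.calibration(n); K=np.array([[c['fx'],0,c['cx']],[0,c['fy'],c['cy']],[0,0,1]],float)
    a=np.array(c['attitude'],float); A=R.from_quat(a).as_matrix() if a.size==4 else a.reshape(3,3)
    return K,np.array(c['D'],float),np.array(c['eye'],float),A
def unproj(n,px,z):
    K,D,e,A=cal(n); p=cv2.undistortPoints(np.array(px,float).reshape(-1,1,2),K,D).reshape(-1,2)
    d=np.c_[p,np.ones(len(p))]@A.T
    return e+d*((z-e[2])/d[:,2])[:,None]
def proj(n,P):
    K,D,e,A=cal(n); rv=cv2.Rodrigues(A.T)[0]
    return cv2.projectPoints(np.array(P,float).reshape(-1,1,3),rv,-A.T@e,K,D)[0].reshape(-1,2)
def save(n,f):
    im=optics.snapshot(n); cv2.imwrite('pics/'+f,im[:,:,::-1]); return im
E
python3 - <<'E'
from h import *
for n in('scene','top'):
    print(n,optics.calibration(n)); save(n,n+'0.png')
    for t in('blank','board','slot','grinder','wheel','tape','oil','driver'):
        try: print(t,[(np.round(d['location'],3).tolist(),round(d['p'],2)) for d in finder.recognise(t,n)])
        except Exception as e: print(t,e)
a=cv2.imread('pics/scene0.png')
s=telemetry.read_state();print(s['clock'],s['tcp_pos'],s['eef_rot'],R.from_quat(s['eef_rot']).as_matrix().round(3))
E
```

```text
pics
scene {'fx': 366.7497389661982, 'fy': 366.7497389661982, 'cx': 256.0502229522324, 'cy': 193.413369072983, 'D': array([0.01695841, 0.        , 0.        , 0.        , 0.        ]), 'eye': array([1.21850074, 0.04821048, 1.06648077]), 'attitude': array([ 0.67726596,  0.68802289, -0.18998969, -0.17843554])}
blank [([0.54, 0.319, 0.076], 0.64), ([0.6, 0.167, 0.076], 0.49)]
board [([0.588, 0.145, 0.012], 0.6)]
slot [([0.542, -0.184, 0.129], 0.84), ([0.578, -0.468, 0.024], 0.68)]
grinder [([0.544, -0.184, 0.132], 0.89)]
wheel []
tape [([0.589, 0.148, 0.012], 0.64), ([0.544, -0.185, 0.127], 0.57), ([0.791, 0.002, 0.018], 0.53), ([0.536, 0.444, 0.059], 0.23)]
oil [([0.535, 0.44, 0.063], 0.66), ([0.792, -0.0, 0.024], 0.6)]
driver [([0.577, -0.469, 0.021], 0.84)]
top {'fx': 378.5118258058201, 'fy': 378.5118258058201, 'cx': 250.7057198532283, 'cy': 190.7334157143227, 'D': array([0.00473998, 0.        , 0.        , 0.        , 0.        ]), 'eye': array([ 0.40961984, -0.00561724,  1.1176667 ]), 'attitude': array([ 0.70536541, -0.69765723,  0.09028492, -0.0870785 ])}
blank [([0.523, 0.319, 0.101], 0.82), ([0.582, 0.165, 0.088], 0.76), ([0.522, -0.177, 0.134], 0.19)]
board [([0.581, 0.165, 0.086], 0.59), ([0.564, -0.47, 0.024], 0.24)]
slot [([0.522, -0.179, 0.128], 0.95), ([0.581, 0.17, 0.088], 0.4)]
grinder [([0.523, -0.176, 0.133], 0.95)]
wheel [([0.522, -0.18, 0.13], 0.75)]
tape [([0.793, -0.003, 0.022], 0.6), ([0.563, 0.145, 0.012], 0.28)]
oil [([0.522, 0.438, 0.07], 0.8)]
driver [([0.567, -0.471, 0.021], 0.55)]
0.9 [0.28618526 0.61133657 0.23132753] [2.17167393e-01 9.76134378e-01 1.15413050e-05 1.45687527e-05] [[-0.906  0.424  0.   ]
 [ 0.424  0.906  0.   ]
 [-0.     0.    -1.   ]]
```

View pics/scene0.png

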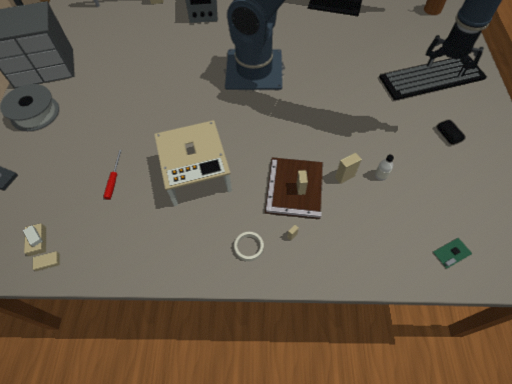

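View pics/top0.png

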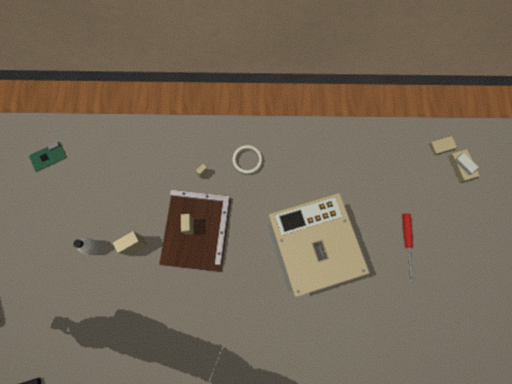

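The scene view shows the board at about (296,187) with the blank on it at (302,182). The larger look-alike is at (348,168) and the small one at (293,232). In the top view the fence corner is at about (228,196), the blank's top at (186,223) and the slot at (320,251), with the screen on its +x side. I'll take close crops to get the edges.

```bash
python3 - <<'E'
import cv2,numpy as np
a=cv2.imread('pics/top0.png')
b=cv2.resize(a[180:280,150:240],None,fx=6,fy=6,interpolation=cv2.INTER_CUBIC)   # 540x600
cv2.imwrite('pics/c1.png',b)
c=cv2.resize(a[190:300,262:375],None,fx=5,fy=5,interpolation=cv2.INTER_CUBIC)
cv2.imwrite('pics/c2.png',c)
E
```

```text
(no output)
```

View pics/c1.png

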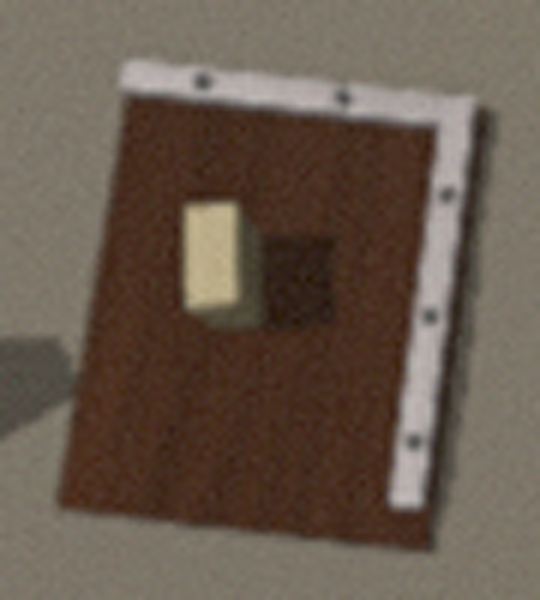

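View pics/c2.png

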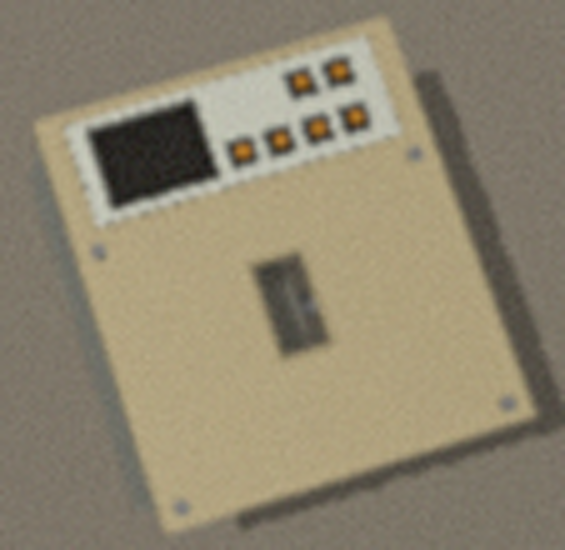

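The fence's inner corner is at crop 1 (437,127), with the blank's top corners at (182,204), (237,201), (240,303) and (185,309). In crop 2 the cover's corners are clear and the slot is at about (290,305). Next I fit the poses.

```bash
cat >> h.py <<'E'
from scipy.optimize import least_squares
def fit(n,M,px,x0):
    M=np.array(M,float)/1000; px=np.array(px,float)
    def tf(q):
        c,s=np.cos(q[2]),np.sin(q[2]); return np.c_[q[0]+c*M[:,0]-s*M[:,1],q[1]+s*M[:,0]+c*M[:,1],M[:,2]]
    r=least_squares(lambda q:(proj(n,tf(q))-px).ravel(),x0,x_scale=[.1,.1,1])
    return r.x,r.fun.reshape(-1,2)
def un(c,f,ox,oy): return (np.array(c,float)+.5)/f-.5+[ox,oy]
E
python3 - <<'E'
from h import *
px=un([(122,62),(478,97),(437,127),(388,506),(424,509),(60,508),(432,548)],6,150,180)
q,r=fit('top',[(15,165,26),(15,-15,26),(0,0,26),(-185,0,26),(-185,-15,26),(-205,165,12),(-205,-15,12)],px,[.6,.1,0])
print('corner',q.round(4),r.round(2).tolist())
C=q
px=un([(182,204),(237,201),(240,303),(185,309)],6,150,180)
q,r=fit('top',[(23,12,88),(23,-12,88),(-23,-12,88),(-23,12,88)],px,[.58,.16,0])
print('blank',q.round(4),r.round(2).tolist()); B=q
print('blank in corner',R.from_euler('z',-C[2]).apply(np.r_[B[:2]-C[:2],0])*1000,B[2]-C[2])
px=un([(35,122),(388,17),(537,415),(168,532)],5,262,190)
q,r=fit('top',[(130,100,130),(130,-100,130),(-90,-100,130),(-90,100,130)],px,[.52,-.18,.2])
print('slot',q.round(4),r.round(2).tolist())
print('slot centre px', un([(252,267),(300,253),(328,343),(283,357)],5,262,190).mean(0), unproj('top',un([(252,267),(300,253),(328,343),(283,357)],5,262,190),.13).mean(0))
# scene camera check: segment blanks
for t in('blank',):
  save('scene','s1.png')
  for d in finder.trace(t,'scene'):
    m=np.array(d['pixels']);ys,xs=np.nonzero(m);print(d['p'],xs.min(),xs.max(),ys.min(),ys.max())
P=lambda q,M:[(q[0]+np.cos(q[2])*x-np.sin(q[2])*y,q[1]+np.sin(q[2])*x+np.cos(q[2])*y,z) for x,y,z in np.array(M)/1000]
a=cv2.imread('pics/scene0.png')
o=cv2.resize(a[120:225,150:330],None,fx=4,fy=4,interpolation=cv2.INTER_CUBIC)
def dr(Q,col):
    p=((proj('scene',Q)-[150,120]+.5)*4-.5).astype(int); cv2.polylines(o,[p.reshape(-1,1,2)],True,col,1)
dr(P(C,[(15,-15,26),(15,165,26),(0,165,26),(0,0,26),(-185,0,26),(-185,-15,26)]),(0,255,0))
dr(P(B,[(23,12,88),(23,-12,88),(-23,-12,88),(-23,12,88)]),(0,0,255)); dr(P(B,[(23,12,12),(23,-12,12),(-23,-12,12),(-23,12,12)]),(0,0,255))
dr(P(q,[(130,100,130),(130,-100,130),(-90,-100,130),(-90,100,130)]),(255,0,0)); dr(P(q,[(24,13,130),(24,-13,130),(-24,-13,130),(-24,13,130)]),(255,0,0))
cv2.imwrite('pics/o1.png',o)
E
```

```text
corner [ 0.66    0.0706 -0.0937] [[-0.75, -0.2], [0.02, 0.14], [1.22, -0.47], [1.45, -0.39], [0.71, -0.33], [-1.51, 0.57], [-1.14, 0.55]]
blank [0.5836 0.1713 0.0838] [[0.23, 0.43], [-0.23, 0.31], [-0.18, -0.18], [0.19, -0.54]]
blank in corner [-85.50393902  93.13152529   0.        ] 0.17743449949770676
slot [ 0.5066 -0.1913  0.3059] [[-0.07, -0.09], [0.09, -0.29], [0.18, 0.03], [-0.19, 0.29]]
slot centre px [319.75 250.6 ] [ 0.50550631 -0.18930648  0.13      ]
0.65 297 307 170 194
0.63 335 361 152 183
0.52 288 298 226 239
```

View pics/o1.png

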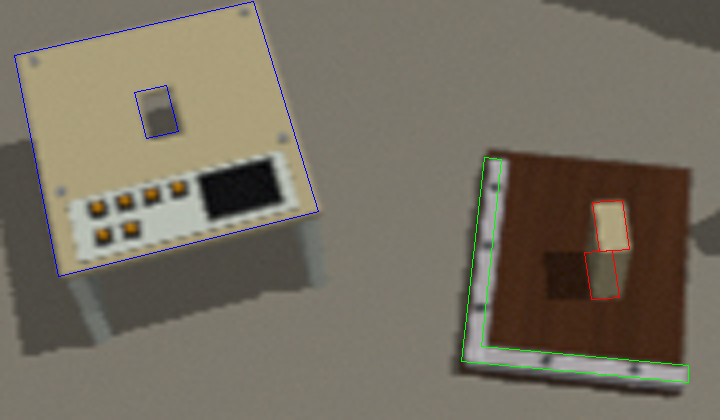

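The overlay matches the cover and the blank. The fence outline is about 1 px off, because the board's rim seems to extend past the fence, so I refit on the fence alone. I also start turning the tool square to the blank.

```bash
cat >> h.py <<'E'
def delta(p,yaw):
    """tool-frame shift (mm) to world TCP p; turn (deg) to bring tool y to world angle yaw+90deg"""
    s=telemetry.read_state(); A=R.from_quat(s['eef_rot']).as_matrix()
    d=A.T@(np.array(p)-s['tcp_pos'])*1000
    y=np.arctan2(A[1,1],A[0,1]); t=(y-(yaw+np.pi/2)+np.pi/2)%np.pi-np.pi/2
    print('clock',round(s['clock'],2),'tcp',np.round(s['tcp_pos'],4),'slide',d.round(1),'turn',np.degrees(t).round(2),'F',np.round(s['force'],1),'w',round(s['gripper_width'],3),'ff',s['finger_force'],'tilt',np.degrees(np.arccos(-A[2,2])).round(2))
E
python3 -m inch '{"slide":[[0,0,0],[0,0,0],[0,0,0],[0,0,0]],"turn":[-7.5,-7.5,-7.5,-7.5]}' 0
python3 - <<'E'
from h import *
px=un([(478,97),(437,127),(388,506),(424,509)],6,150,180)
q,r=fit('top',[(15,-15,26),(0,0,26),(-185,0,26),(-185,-15,26)],px,[.6,.1,0])
print('corner',q.round(4),r.round(2).tolist())
px=un([(122,62),(478,97),(437,127),(126,96),(388,506),(424,509)],6,150,180)
q,r=fit('top',[(15,165,26),(15,-15,26),(0,0,26),(0,165,26),(-185,0,26),(-185,-15,26)],px,[.6,.1,0])
print('corner',q.round(4),r.round(2).tolist())
q,r=fit('top',[(15,150,26),(15,-15,26),(0,0,26),(0,150,26),(-185,0,26),(-185,-15,26)],px,[.6,.1,0])
print('corner',q.round(4),r.round(2).tolist())
delta([.5836,.1713,.18],.0838)
E
```

```text
clock: 1.4
tcp_pos: [0.2862, 0.6114, 0.2313]
eef_rot: [-0.046, 0.999, 0.0, 0.0]
force: [1.0, -0.4, 0.2]
gripper_width: 0.999
finger_force: 0.0
corner [ 0.6592  0.0725 -0.0998] [[-0.59, 0.44], [0.57, -0.21], [0.38, -0.15], [-0.37, -0.05]]
corner [ 0.6583  0.0701 -0.1061] [[-0.46, -0.3], [0.22, 0.78], [1.36, 0.1], [-1.98, -1.11], [0.79, 0.14], [0.04, 0.27]]
corner [ 0.6599  0.0763 -0.0822] [[2.19, 0.9], [-1.94, 0.12], [-0.7, -0.43], [0.8, 0.11], [0.2, -0.27], [-0.54, -0.27]]
clock 1.4 tcp [0.2862 0.6114 0.2313] slide [-256.1 -465.3   51.3] turn 0.42 F [ 1.  -0.4  0.2] w 0.999 ff 0.0 tilt 0.0
```

```bash
python3 -m inch '{"slide":[[-25,-46,3],[-25,-46,3],[-25,-46,3],[-25,-46,3],[-25,-46,3]],"turn":[0,0,0,0,0]}' >/dev/null
python3 -m inch '{"slide":[[-25,-46,3],[-25,-46,3],[-25,-46,3],[-25,-46,3],[0,0,0]],"turn":[0,0,0,0,0]}'
python3 - <<'E'
from h import *
delta([.5836,.1713,.055],.0838)
im=save('top','t2.png'); 
E
```

```text
clock: 2.4
tcp_pos: [0.5379, 0.2279, 0.2053]
eef_rot: [-0.037, 0.999, -0.002, 0.001]
force: [-0.6, 0.2, 0.5]
gripper_width: 0.997
finger_force: 0.0
clock 2.4 tcp [0.5379 0.2279 0.2053] slide [-41.1 -59.1 150.6] turn -0.53 F [-0.6  0.2  0.5] w 0.997 ff 0.0 tilt 0.27
```

```bash
python3 -m inch '{"slide":[[-20,-29,10],[-21,-30,10],[0,0,10],[0,0,0],[0,0,0]],"turn":[0,0,0,0,0]}' 
python3 - <<'E'
from h import *
delta([.5836,.1713,.052],.0838)
im=save('scene','t3.png')[130:230,240:360]; cv2.imwrite('pics/t3.png',cv2.resize(im[:,:,::-1],None,fx=4,fy=4,interpolation=cv2.INTER_CUBIC))
E
```

```text
clock: 2.95
tcp_pos: [0.5788, 0.1831, 0.1756]
eef_rot: [-0.044, 0.999, 0.0, -0.0]
force: [0.0, 0.2, 0.1]
gripper_width: 0.996
finger_force: 0.0
clock 2.95 tcp [0.5788 0.1831 0.1756] slide [ -3.9 -12.3 123.6] turn 0.24 F [0.  0.2 0.1] w 0.996 ff 0.0 tilt 0.07
```

View pics/t3.png

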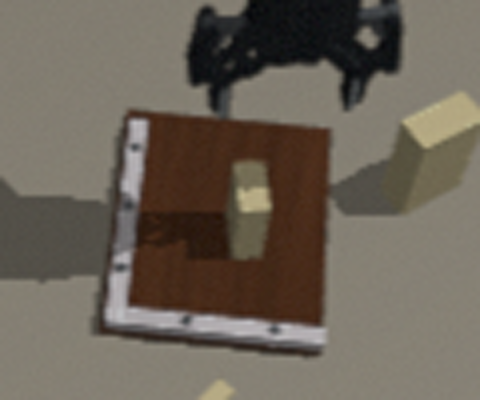

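The open fingers straddle the blank above the board: fingertips at crop (222,100) and (350,95), blank at (250,200). I go down and close.

```bash
python3 -m inch '{"slide":[[-4,-12,20],[0,0,35],[0,0,35],[0,0,33],[0,0,0]],"turn":[0,0,0,0,0]}' 
python3 -m inch '{"slide":[[0,0,0],[0,0,0],[0,0,0],[0,0,0],[0,0,0]],"turn":[0,0,0,0,0]}' 255
python3 -m inch '{"slide":[[0,0,0],[0,0,0],[0,0,0],[0,0,0],[0,0,0]],"turn":[0,0,0,0,0]}'
python3 - <<'E'
from h import *
delta([.5836,.1713,.052],-.0998)
E
```

```text
clock: 3.5
tcp_pos: [0.5818, 0.1703, 0.0495]
eef_rot: [-0.044, 0.999, -0.001, -0.003]
force: [-0.5, 0.3, -0.5]
gripper_width: 0.998
finger_force: 0.0
clock: 4.0
tcp_pos: [0.5855, 0.1699, 0.054]
eef_rot: [-0.043, 0.999, 0.0, 0.001]
force: [-0.6, -1.0, 6.9]
gripper_width: 0.275
finger_force: 59.7
clock: 4.5
tcp_pos: [0.5855, 0.1699, 0.054]
eef_rot: [-0.043, 0.999, 0.0, 0.001]
force: [-1.0, -0.6, 7.6]
gripper_width: 0.273
finger_force: 59.7
clock 4.5 tcp [0.5855 0.1699 0.054 ] slide [1.8 1.6 2. ] turn 10.63 F [-1.  -0.6  7.6] w 0.273 ff 59.67764675617218 tilt 0.14
```

```bash
python3 -m inch '{"slide":[[0,0,-4],[0,0,-2],[0,0,0],[0,0,0]],"turn":[0,5.3,5.3,0]}' 
python3 - <<'E'
from h import *
delta([.6304,.0955,.058],-.0998)
E
```

```text
clock: 4.9
tcp_pos: [0.5847, 0.1696, 0.0589]
eef_rot: [0.05, 0.999, -0.0, 0.0]
force: [0.2, 0.6, -1.1]
gripper_width: 0.273
finger_force: 58.6
clock 4.9 tcp [0.5847 0.1696 0.0589] slide [-52.9 -69.2   1. ] turn -0.04 F [ 0.2  0.6 -1.1] w 0.273 ff 58.62413227558136 tilt 0.02
```

```bash
python3 -m inch '{"slide":[[-18,-23,0],[-18,-23,0],[-17,-23,0],[0,0,0],[0,0,0]],"turn":[0,0,0,0,0]}' 
python3 -m inch '{"slide":[[0,0,3],[0,0,1],[0,0,1],[0,0,0]],"turn":[0,0,0,0]}' 
python3 - <<'E'
from h import *
delta([.6375,.0867,.054],-.0998)
im=save('top','t4.png')[170:270,160:260]; cv2.imwrite('pics/t4a.png',cv2.resize(im[:,:,::-1],None,fx=4,fy=4,interpolation=cv2.INTER_CUBIC))
im=save('scene','t5.png')[145:235,250:350]; cv2.imwrite('pics/t5a.png',cv2.resize(im[:,:,::-1],None,fx=4,fy=4,interpolation=cv2.INTER_CUBIC))
a=cv2.imread('pics/t4a.png');b=cv2.imread('pics/t5a.png');cv2.imwrite('pics/t45.png',np.hstack([a[:360],b]))
E
```

```text
clock: 5.4
tcp_pos: [0.6306, 0.0948, 0.0585]
eef_rot: [0.049, 0.999, -0.0, -0.0]
force: [0.3, 0.5, -1.7]
gripper_width: 0.272
finger_force: 58.8
clock: 5.8
tcp_pos: [0.6299, 0.0969, 0.0541]
eef_rot: [0.049, 0.999, 0.0, -0.0]
force: [-3.2, 1.0, 5.9]
gripper_width: 0.274
finger_force: 59.7
clock 5.8 tcp [0.6299 0.0969 0.0541] slide [-8.6 -9.5  0. ] turn 0.14 F [-3.2  1.   5.9] w 0.274 ff 59.667677879333496 tilt 0.05
```

View pics/t45.png

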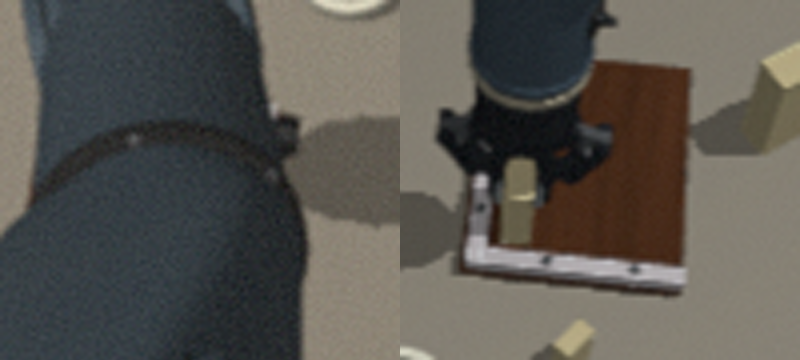

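The top camera is blocked by the arm. The scene view shows the blank held upright near the corner, at crop right (518,215), with a gap to both fences. Now I push it in using the force reading.

```bash
python3 -m inch '{"slide":[[-3,-3,0],[-3,-3,0],[0,0,0]],"turn":[0,0,0]}' | egrep 'tcp|for'
python3 -m inch '{"slide":[[-2,0,0],[0,0,0],[0,0,0]],"turn":[0,0,0]}'| egrep 'tcp|for'
python3 -m inch '{"slide":[[0,-2,0],[0,0,0],[0,0,0]],"turn":[0,0,0]}'| egrep 'tcp|for|rot'
```

```text
tcp_pos: [0.6358, 0.0904, 0.0541]
force: [-1.4, 1.6, 4.6]
finger_force: 59.6
tcp_pos: [0.6365, 0.0903, 0.0541]
force: [-7.3, 2.3, 9.3]
finger_force: 60.2
tcp_pos: [0.6372, 0.0886, 0.0541]
eef_rot: [0.049, 0.999, 0.001, -0.0]
force: [-3.7, 2.7, 7.2]
finger_force: 59.7
```

```bash
python3 -m inch '{"slide":[[0,-2,0],[0,0,0],[0,0,0]],"turn":[0,0,0]}' | egrep 'tcp|for'
python3 -m inch '{"slide":[[-1.5,0,0],[0,0,0],[0,0,0]],"turn":[0,0,0]}'| egrep 'tcp|for'
python3 -m inch '{"slide":[[0,-1.5,0],[0,0,0],[0,0,0]],"turn":[0,0,0]}'| egrep 'tcp|for|rot'
```

```text
tcp_pos: [0.6376, 0.0863, 0.054]
force: [-1.0, 3.6, 5.1]
finger_force: 59.6
tcp_pos: [0.6379, 0.0863, 0.0541]
force: [-4.9, 3.3, 11.2]
finger_force: 60.4
tcp_pos: [0.6383, 0.0852, 0.0541]
eef_rot: [0.049, 0.999, 0.001, -0.0]
force: [-4.3, 5.0, 8.5]
finger_force: 60.0
```

```bash
python3 -m inch '{"slide":[[0,0,-0.5],[0,0,0],[0,0,0]],"turn":[0,0,0]}' | egrep 'tcp|for'
python3 -m inch '{"slide":[[-1.5,0,0],[0,0,0],[0,0,0]],"turn":[0,0,0]}'| egrep 'tcp|for'
python3 -m inch '{"slide":[[0,-1.5,0],[0,0,0],[0,0,0]],"turn":[0,0,0]}'| egrep 'tcp|for|rot'
python3 -m inch '{"slide":[[-1.5,0,0],[0,0,0],[0,0,0]],"turn":[0,0,0]}'| egrep 'tcp|for'
```

```text
tcp_pos: [0.6383, 0.0852, 0.0541]
force: [-3.4, 4.3, 3.7]
finger_force: 59.4
tcp_pos: [0.6386, 0.0852, 0.0541]
force: [-7.0, 5.0, 8.6]
finger_force: 60.2
tcp_pos: [0.6386, 0.085, 0.0542]
eef_rot: [0.048, 0.999, 0.001, -0.001]
force: [-6.1, 8.4, 7.3]
finger_force: 60.1
tcp_pos: [0.639, 0.085, 0.0542]
force: [-10.6, 8.9, 12.0]
finger_force: 60.8
```

```bash
python3 -m inch '{"slide":[[0,0,0],[0,0,0],[0,0,0],[0,0,0],[0,0,0]],"turn":[0,0,0,0,0]}' 0
python3 - <<'E'
from h import *
delta([.6375,.0867,.054],-.0998)
im=save('scene','t6.png')[165:225,260:310]; cv2.imwrite('pics/t6a.png',cv2.resize(im[:,:,::-1],None,fx=8,fy=8,interpolation=cv2.INTER_CUBIC))
E
```

```text
clock: 9.4
tcp_pos: [0.6418, 0.0811, 0.0539]
eef_rot: [0.05, 0.999, -0.0, 0.0]
force: [0.2, -0.7, 0.5]
gripper_width: 0.995
finger_force: 0.0
clock 9.4 tcp [0.6418 0.0811 0.0539] slide [ 4.8  5.1 -0.1] turn 0.01 F [ 0.2 -0.7  0.5] w 0.995 ff 0.0 tilt 0.02
```

View pics/t6a.png

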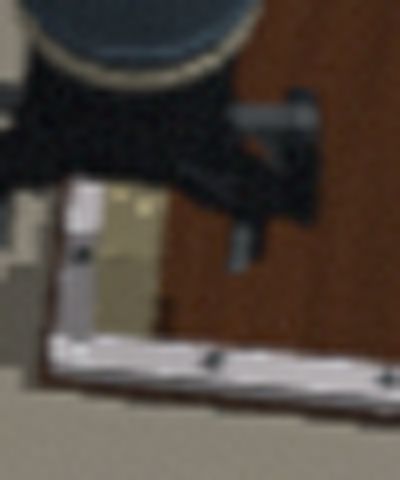

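The blank is standing against both fences: its left edge is at the long fence (crop 95) and its foot at the short fence (row 335). I lift clear to check this properly.

```bash
python3 -m inch '{"slide":[[5,4,-40],[0,0,-45],[0,0,-45],[0,0,0]],"turn":[0,0,0,0]}' >/dev/null
python3 - <<'E'
from h import *
save('top','t7.png'); im=save('scene','t8.png')
C=(.6592,.0725,-.0998)
P=lambda q,M:[(q[0]+np.cos(q[2])*x-np.sin(q[2])*y,q[1]+np.sin(q[2])*x+np.cos(q[2])*y,z) for x,y,z in np.array(M)/1000]
f=7;ox,oy=260,155
o=cv2.resize(im[oy:oy+70,ox:ox+55,::-1],None,fx=f,fy=f,interpolation=cv2.INTER_CUBIC); o2=o.copy()
for z in(12,88):
    p=((proj('scene',P(C,[(0,0,z),(0,24,z),(-46,24,z),(-46,0,z)]))-[ox,oy]+.5)*f-.5).astype(int);print(p.tolist()); cv2.polylines(o2,[p.reshape(-1,1,2)],True,(0,0,255),1)
cv2.imwrite('pics/t8a.png',np.hstack([o,o2]))
delta([.6385,.085,.054],-.0998)
E
```

```text
[[77, 374], [128, 379], [137, 293], [86, 288]]
[[81, 292], [135, 298], [144, 209], [91, 204]]
clock 9.95 tcp [0.6377 0.0859 0.1853] slide [ -0.6  -0.9 131.3] turn 0.02 F [ 0.5  0.8 -1.1] w 1.001 ff 0.0 tilt 0.15
```

View pics/t8a.png

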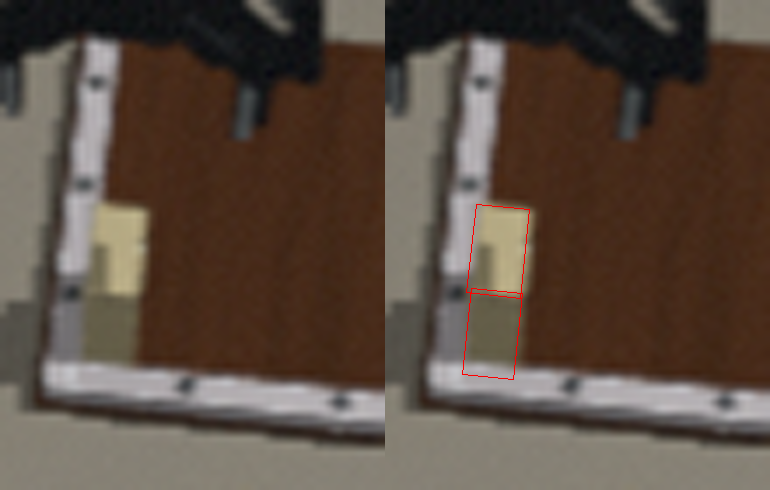

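Flush on both sides and parallel to the fences, with no gap at crop (84,360) or (96,205). I regrasp and hold for a moment in the corner, then lift.

```bash
python3 -m inch '{"slide":[[-1.3,-1,40],[0,0,45],[0,0,45],[0,0,0],[0,0,0]],"turn":[0,0,0,0,0]}' 
python3 - <<'E'
from h import *
delta([.639,.085,.054],-.0998)
E
```

```text
clock: 10.45
tcp_pos: [0.6375, 0.0846, 0.0532]
eef_rot: [0.05, 0.999, -0.0, -0.002]
force: [0.9, -0.5, -0.2]
gripper_width: 1.005
finger_force: 0.0
clock 10.45 tcp [0.6375 0.0846 0.0532] slide [-1.5  0.5 -0.8] turn 0.03 F [ 0.9 -0.5 -0.2] w 1.005 ff 0.0 tilt 0.18
```

```bash
python3 -m inch '{"slide":[[-1,0.5,-0.5],[0,0,0],[0,0,0],[0,0,0],[0,0,0]],"turn":[0,0,0,0,0]}' 255
python3 -m inch '{"slide":[[0,0,0],[0,0,0],[0,0,0],[0,0,0],[0,0,0]],"turn":[0,0,0,0,0]}'
python3 -m inch '{"slide":[[0,0,-10],[0,0,-30],[0,0,-40],[0,0,-30],[0,0,0]],"turn":[0,0,0,0,0]}'
python3 - <<'E'
from h import *
delta([.5083,-.1928,.175],.3059)
E
```

```text
clock: 10.95
tcp_pos: [0.64, 0.0853, 0.0557]
eef_rot: [0.05, 0.999, 0.0, 0.001]
force: [-1.6, -0.0, 6.5]
gripper_width: 0.276
finger_force: 59.7
clock: 11.45
tcp_pos: [0.64, 0.0853, 0.0557]
eef_rot: [0.05, 0.999, 0.0, 0.001]
force: [-0.4, 0.0, 6.7]
gripper_width: 0.27
finger_force: 59.7
clock: 11.95
tcp_pos: [0.6418, 0.0855, 0.17]
eef_rot: [0.05, 0.999, 0.001, 0.004]
force: [0.1, 1.5, -1.7]
gripper_width: 0.275
finger_force: 59.5
clock 11.95 tcp [0.6418 0.0855 0.17  ] slide [ 105.1 -290.2   -6.5] turn -23.22 F [ 0.1  1.5 -1.7] w 0.275 ff 59.53480660915375 tilt 0.45
```

```bash
python3 -m inch '{"slide":[[0,0,-25],[15,-41,-5],[15,-41,0],[15,-41,0],[15,-41,0]],"turn":[0,0,0,0,0]}' >/dev/null
python3 -m inch '{"slide":[[15,-41,0],[15,-41,0],[15,-41,0],[0,0,0],[0,0,0]],"turn":[0,0,0,0,0]}' >/dev/null
python3 -m inch '{"slide":[[0,0,0],[0,0,0],[0,0,0],[0,0,0],[0,0,0]],"turn":[-7.7,-7.7,-7.7,0,0]}'
python3 - <<'E'
from h import *
delta([.5093,-.1925,.178],.3059)
E
```

```text
clock: 13.45
tcp_pos: [0.5067, -0.189, 0.1944]
eef_rot: [-0.15, 0.989, 0.0, -0.0]
force: [0.2, 0.5, -0.1]
gripper_width: 0.273
finger_force: 59.6
clock 13.45 tcp [ 0.5067 -0.189   0.1944] slide [-1.4 -4.1 16.4] turn -0.26 F [ 0.2  0.5 -0.1] w 0.273 ff 59.56959128379822 tilt 0.04
```

```bash
python3 -m inch '{"slide":[[-1.4,-4,8],[0,0,7.5],[0,0,0],[0,0,0]],"turn":[-0.2,0,0,0]}'
python3 - <<'E'
from h import *
delta([.5093,-.1925,.179],.3059)
im=save('scene','t9.png')
C=(.5076,-.1910,.3059)
P=lambda q,M:[(q[0]+np.cos(q[2])*x-np.sin(q[2])*y,q[1]+np.sin(q[2])*x+np.cos(q[2])*y,z) for x,y,z in np.array(M)/1000]
f=7;ox,oy=160,120
o=cv2.resize(im[oy:oy+65,ox:ox+55,::-1],None,fx=f,fy=f,interpolation=cv2.INTER_CUBIC); o2=o.copy()
s=(.5066,-.1913,.3059); b=(.5066,-.1913,.3059)
for q,z,h,w,c in((s,130,24,13,(255,0,0)),(b,135.3,23,12,(0,0,255)),(b,211,23,12,(0,0,255))):
    p=((proj('scene',P(q,[(h,w,z),(h,-w,z),(-h,-w,z),(-h,w,z)]))-[ox,oy]+.5)*f-.5).astype(int);cv2.polylines(o2,[p.reshape(-1,1,2)],True,c,1)
cv2.imwrite('pics/t9a.png',np.hstack([o,o2]))
E
```

```text
clock: 13.85
tcp_pos: [0.5087, -0.1932, 0.1786]
eef_rot: [-0.153, 0.988, 0.0, -0.001]
force: [0.1, 0.6, -1.2]
gripper_width: 0.268
finger_force: 59.6
clock 13.85 tcp [ 0.5087 -0.1932  0.1786] slide [-0.8  0.5 -0.4] turn 0.06 F [ 0.1  0.6 -1.2] w 0.268 ff 59.570576548576355 tilt 0.06
```

View pics/t9a.png

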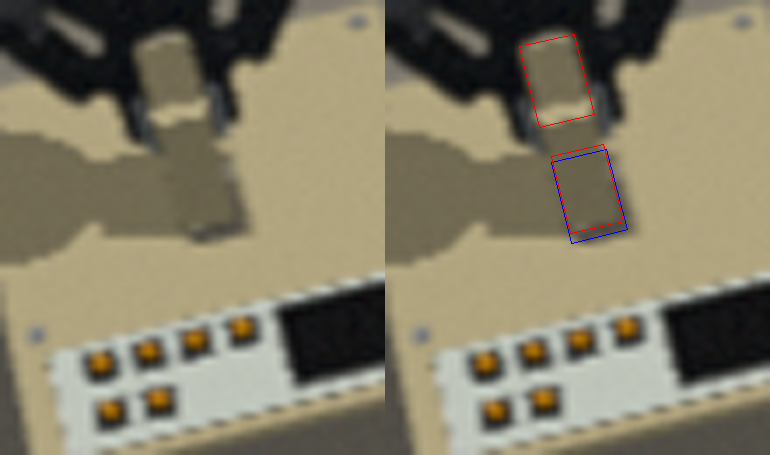

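The scene view shows the blank over the slot and square to it. A dark sliver of slot remains to its right at crop (243,215), so the slot lies about 1–1.5 mm further towards +y. I correct for that and go down slowly, watching the force.

```bash
python3 -m inch '{"slide":[[-0.8,1.2,2],[0,0,2],[0,0,2],[0,0,0]],"turn":[0,0,0,0]}' | egrep 'tcp|for'
python3 -m inch '{"slide":[[0,0,1.5],[0,0,1.5],[0,0,0]],"turn":[0,0,0]}' | egrep 'tcp|for'
python3 -m inch '{"slide":[[0,0,1.5],[0,0,0],[0,0,0]],"turn":[0,0,0]}' | egrep 'tcp|for'
```

```text
tcp_pos: [0.5092, -0.1918, 0.1728]
force: [-0.0, 1.1, -1.3]
finger_force: 59.5
tcp_pos: [0.5093, -0.1918, 0.1698]
force: [-0.9, 1.1, -2.2]
finger_force: 59.5
tcp_pos: [0.5093, -0.1918, 0.1684]
force: [-0.6, 2.0, -3.0]
finger_force: 59.4
```

```bash
python3 -m inch '{"slide":[[0,0,1.5],[0,0,1.5],[0,0,0]],"turn":[0,0,0]}' | egrep 'tcp|for'
python3 -m inch '{"slide":[[0,0,2],[0,0,2],[0,0,0]],"turn":[0,0,0]}' | egrep 'tcp|for'
python3 -m inch '{"slide":[[0,0,2],[0,0,2],[0,0,0]],"turn":[0,0,0]}' | egrep 'tcp|for|rot'
```

```text
tcp_pos: [0.5093, -0.1918, 0.1653]
force: [-1.2, 2.5, -2.7]
finger_force: 59.3
tcp_pos: [0.5093, -0.1918, 0.1612]
force: [-1.0, 2.5, -2.4]
finger_force: 59.4
tcp_pos: [0.5093, -0.1918, 0.1572]
eef_rot: [-0.153, 0.988, 0.0, -0.0]
force: [-0.6, 2.6, -3.1]
finger_force: 59.4
```

```bash
python3 -m inch '{"slide":[[0,0.4,3],[0,0,3],[0,0,3],[0,0,0]],"turn":[0,0,0,0]}' | egrep 'tcp|for'
python3 -m inch '{"slide":[[0,0,3],[0,0,2.5],[0,0,0],[0,0,0],[0,0,0]],"turn":[0,0,0,0,0]}'
python3 - <<'E'
from h import *
delta([.5093,-.1925,.1427],.3059)
im=save('scene','t10.png')
f=7;ox,oy=160,120
o=cv2.resize(im[oy:oy+65,ox:ox+55,::-1],None,fx=f,fy=f,interpolation=cv2.INTER_CUBIC)
cv2.imwrite('pics/t10a.png',o)
E
```

```text
tcp_pos: [0.5092, -0.1918, 0.148]
force: [-0.7, 2.4, -1.8]
finger_force: 59.6
clock: 16.7
tcp_pos: [0.5092, -0.1918, 0.143]
eef_rot: [-0.153, 0.988, -0.0, -0.0]
force: [-0.1, 1.3, -2.4]
gripper_width: 0.269
finger_force: 59.6
clock 16.7 tcp [ 0.5092 -0.1918  0.143 ] slide [ 0.1 -0.7  0.3] turn 0.08 F [-0.1  1.3 -2.4] w 0.269 ff 59.59232747554779 tilt 0.01
```

View pics/t10a.png

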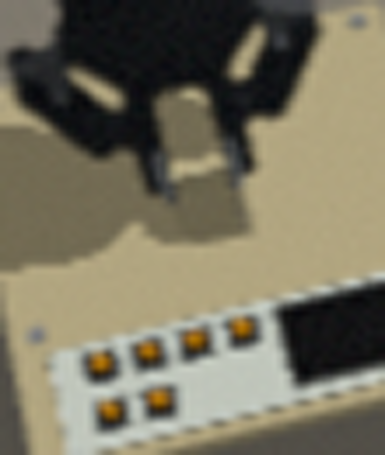

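The blank is through the slot: it fills the mouth at crop (210,235), is upright in the fingers and shows only small forces. I hold it still briefly, then hand in.

```bash
python3 -m inch '{"slide":[[0,0,0],[0,0,0],[0,0,0],[0,0,0],[0,0,0]],"turn":[0,0,0,0,0]}'
python3 -c "
from plant import order; print(order.sign_off())"
```

```text
clock: 17.25
tcp_pos: [0.5093, -0.1917, 0.1431]
eef_rot: [-0.153, 0.988, -0.0, 0.0]
force: [-0.6, 2.0, -1.5]
gripper_width: 0.27
finger_force: 59.6
the job is handed in; nothing more can be done
None
```

I pushed the blank flush into the fence corner, then handed in at 17.3 s with it held upright and still through the slot, its foot about 31 mm below the cover top and only about 2 N at the wrist; no verdict came back.

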